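# Snap the vial cap home with the cap-seating tool

## Robot

A 6-joint arm with a two-finger parallel gripper is mounted at the origin on the work surface. World frame = base frame: x ahead of the robot, y to its left, z up, the work surface at z = 0. Lengths are in m, angles in rad, forces in N, time in s.
With the tool pointing down it reaches from about 0.35 to 0.875 m from the base axis. Payload 4.2 kg.
Tool frame: the origin (TCP) lies between the finger pads, 19 mm behind the fingertips; this is the grasp point; z points along the fingers, y is the line along which they close (so a half turn about z gives the same grasp; the last joint's range is limited). The gripper opens to 85 mm and grips with 20 to 120 N. Pads are 22 mm wide; open, the fingers measure 114 mm over their backs; the gripper's body (76 mm by 85 mm) begins 54 mm behind the grasp point. The pads swing forward as they close: fully open they stand 13 mm farther back than shut.
Start: joints at [1.482, 0.385, 0.008, 0, -1.194, -0.259], TCP at [0.213, 0.588, 0.25] pointing down, gripper open.
Joint ranges: [-3.14, 3.14], [-1.21, 2.06], [-1.07, 1.41], [-3.16, 2.05], [-2.99, -0.16], [-3.1, 3.1]. Speed limits (rad/s): [2.79, 2.79, 3.14, 3.14, 3.14, 3.14].

## Interface

Orientations are given as a rotation vector (axis times angle).
In Python, from cell import * gives the robot as it stands.
- The arm moves only by the tool play_rows, never from a script. Its argument "series" is a list that holds one entry, the list of rows, each a list of 6 numbers: the shift along the tool's x, y, z as a fraction of full scale, then the turn, a rotation vector about the tool's x, y, z as a fraction of full scale. In form: [[[dx, dy, dz, wx, wy, wz], ...]]. A call has 1 to 10 rows; each row shifts and turns the commanded pose from where the row before left it, along the tool's axes as they then stand; what a row does not reach is not made up. Full scale, the value 1, is 0.04 m for a shift and 6 degrees for a turn. A row lasts 1/12 s, in which the tool goes at most 41.7 mm and 7.16 degrees, less where a joint would pass 70% of its speed; a pose out of reach is approached as far as the arm can. A call with a number of a shift or a turn outside -1 to 1 is refused whole. A call with a gripper value outside its range is refused whole. "hand" is the opening, from -1 (shut) to 1 (fully open), set as the call begins (left out, the last holds). The fingers move at their own pace and stop on an object; "force" is the grip in N (left out, the last holds). Time passes only in rows, so rows that do not move let the fingers close. It gives the time, the measured TCP pose, the force, the opening and the grip force at its end, in the units of the state.
- observe(): the state, without advancing time (a new reading comes with each control period).
- grab_frame(name): name is "scene" or "top"; returns a dict with "img" (480x640x3 uint8, red, green, blue), "intrinsics" (3x3 intrinsics, pixels), "R" (3x3) and "t" (3): a world point X has camera coordinates R X + t. Camera axes: x right, y down, z forward; pixel columns grow to the right and rows downward; lengths in m; the calibration is good to about 2 mm. A picture is of the moment at which its call begins. There is no depth.
- job_done(): hands the job in; it is judged then, once.
The state is a dict: "t": time; "qpos": joint angles; "joint_vel": joint speeds; "joint_efforts": joint torques, N m; "ee_pos": TCP position; "eef_rot": TCP orientation; "contact_force": force on the tool from outside, world axes, zero at the start; "wrist_torque": the same for the moment, N m; "finger_gap": finger opening in m; "gripper_force": force on a finger pad.
Only numpy, scipy, OpenCV 4.12 (cv2) and the standard library are available. Lean on these libraries where they do the work, as an engineer would, in place of code of your own. Each camera call takes 0.05 s, during which the arm holds its last target. There are 200 camera calls.

## Task

One vial in the black rack has its snap cap only started, standing proud of the rim. Take the cap-seating tool from its grey stand, set it squarely over that cap, press gently until the cap has clicked fully home, keep a steady push of about 15 N on it for a second (25 N would crack it), then stand the tool back upright in the hole of its stand and let go. Do not touch the cap with the fingers, and leave the other vials and the things around alone.

Things in the scene. Friction and masses are not known exactly. Their poses are not given: they have to be found in the camera images.
- tool: cap-seating tool, loose, aluminium, 97 mm tall, 0.2 kg, upright in its stand. Origin: centre of its foot face (lower end), z up its axis. Foot 32 mm wide, 20 mm high, with a round recess in its face 18 mm wide and 7 mm deep that fits over the cap's knob; stem 18 mm wide; collar 36 mm wide from 46 to 53 mm up, on which fingertips can bear; black round grip 20 mm wide from 53 to 97 mm up.
- tool_grip (a point): point on the tool's axis 74 mm above its foot face: a good place for the TCP when gripping from above (fingertips then end just over the collar)
- stand: grey plastic block 80 x 80 x 22 mm, fixed. Origin: centre of its underside. In its top, at the centre, a round hole 38 mm in diameter and 14 mm deep, floor 8 mm above the origin, in which the tool stands.
- rack: fixed black tube rack 112 x 216 x 45 mm (x, y, z), two rows of four holes 34 mm in diameter at 52 mm pitch; origin: centre of its underside; three vials stand in it.
- vial: the vial to be closed: clear, 29 mm wide, 70 mm tall, upright. Origin: centre of its underside, z up, rim at 70 mm. A push of about 5 N first makes it slide 0 to 6 mm down its hole, an amount not to be seen beforehand. The cap's snap then resists with up to about 12 N over the first half of its 8 mm travel (springs back if let go there), pulls in by itself over the rest, and ends hard on the rim.
- cap: white snap cap of that vial, the highest in the rack: flange 34 mm wide, 5 mm thick, with a knob 14 mm wide, 5 mm high on its centre. Origin: centre of the flange's underside, z up; the tool's foot bears on the flange top, 5 mm above. At the start the origin is 8 mm above the rim; when home it is on the rim (70 mm above the vial's origin). It rocks if pushed off centre.
- vial_b: another vial of the same make, already closed (cap on the rim), at least 5 mm lower than the proud cap; origin: centre of its underside
- vial_c: another vial already closed, like vial_b
- jar: white jar, 84 mm in diameter, 100 mm tall, on the bench; origin: centre of its underside; bystander
- pencup: grey cup with pens, 64 mm in diameter, 125 mm tall; origin: centre of its underside; bystander
- spare_rack: empty black rack 80 x 160 x 40 mm on the bench; origin: centre of its underside; bystander
Things that resemble listed ones, but are neither listed nor needed, are in the scene too. Leave any orange or red look-alike of the tool alone.

How it is judged:
On the way, in this order (a step that is already met when the one before it is completed fails the run):
1. the tool is lifted clear of its stand while the cap still stands proud (z of tool in the frame of stand above 0.03 m and z of cap in the frame of vial above 0.0745 m), for 0.1 s.
2. the cap is home (within 1.4 mm of the rim) and held down by the tool with more than 8 N for half a second, the tool's axis within 4 mm of the cap's and within 5 degrees of the vial's (z of cap in the frame of vial below 0.0714 m and contact force between tool and cap above 8 N and horizontal distance between tool and cap below 0.004 m and angle between the z axis of tool and the z axis of vial, either way round below 0.09 rad), for 0.5 s.
At the end, for the whole second after the job is handed in: the cap is home, its flange within 1.4 mm of the vial's rim; the tool stands upright (within 6 degrees) and still at the bottom of the hole of its stand (foot within 3 mm of the hole's floor); jar, pen cup and spare rack are within 20 mm of where they were (z of cap in the frame of vial below 0.0714 m and horizontal distance between tool and stand below 0.006 m and z of tool in the frame of stand below 0.011 m and angle between tool's own z axis and vertical below 0.1 rad and linear speed of tool below 0.02 m/s and distance of each of jar, pencup, spare_rack from where it was at the start of the episode below 0.02 m); the robot touches nothing.
It fails at once if the cap is pressed with more than 25 N (it cracks) (contact force between anything else and cap above 25 N).
It fails at once if the cap is tipped by more than 8 degrees (angle between cap's own z axis and vertical above 0.14 rad).
It fails at once if the fingers press on the cap (contact force between the fingers and cap above 1 N).
It fails at once if one of the closed vials is pressed (contact force between anything else and vial_b above 4 N or contact force between anything else and vial_c above 4 N).
It fails at once if a bystander is pushed more than 20 mm (distance of any of jar, pencup, spare_rack from where it was at the start of the episode above 0.02 m).
It also fails if it takes over 72 s, if anything falls off the work surface, if the arm or the gripper's body presses on something with over 40 N, if the wrist force passes 120 N, or if a joint passes its speed limit or range.

## Working session

There is one attempt and no reset: what is moved stays moved. The work goes in short steps, Python scripts to look and compute and a tool call to move; the robot and the scene stay as the last step left them, time stands still between calls to the robot, and variables do not carry over. Pictures are saved under pics/ and viewed, at most 10 in all, crops included, and the job is handed in when it is done.

Besides the shell and the picture viewer there is one more tool, called after "Emit:" by a JSON object that holds its "op" and its "data", one argument or row to a line. play_rows: Moves the arm, as the interface text tells. Shift numbers are shares of 0.04 m and turn numbers shares of 6 degrees, none past 1 either way. Its arguments: {"type":"object","properties":{"series":{"type":"array","items":{"type":"array","items":{"type":"array","items":{"type":"number","minimum":-1,"maximum":1}}}},"hand":{"type":"number"},"force":{"type":"number"}},"required":["series"]}

```bash
mkdir -p pics; python3 - <<'E'
from cell import *
import cv2,numpy as np
for n in("scene","top"):
    f=grab_frame(n); cv2.imwrite(f"pics/{n}0.png",f["img"][:,:,::-1]); np.savez(f"{n}0.npz",**f)
    print(n,f["intrinsics"],f["R"],f["t"], -f["R"].T@f["t"])
print(observe())
E
```

```text
scene [[562.13863231   0.         324.59523815]
 [  0.         562.13863231 242.78010153]
 [  0.           0.           1.        ]] [[ 0.81901357  0.57339362 -0.02089346]
 [ 0.37962604 -0.56882874 -0.72960121]
 [-0.43023348  0.58962159 -0.68355361]] [-0.52082324 -0.16755318  1.38173855] [ 1.08463904 -0.61137522  0.81136356]
top [[467.33343484   0.         325.52704166]
 [  0.         467.33343484 234.19505515]
 [  0.           0.           1.        ]] [[ 0.01164572 -0.99932383 -0.0348748 ]
 [-0.9967292  -0.00881202 -0.08033214]
 [ 0.0799705   0.03569626 -0.99615787]] [0.01721092 0.63284306 0.78343314] [ 0.56792118 -0.00518973  0.83186095]
{'t': 0.1, 'qpos': array([ 1.48163465e+00,  3.85498004e-01,  6.79125202e-03, -4.14997541e-04,
       -1.19403175e+00, -2.58577492e-01]), 'joint_vel': array([ 0.000769  , -0.00160352,  0.0027105 ,  0.00127385,  0.00153845,
       -0.001106  ]), 'joint_efforts': array([-5.04919080e-04, -3.93315697e+01,  1.88929224e+01,  4.19789493e+00,
       -2.58510707e-03,  5.84619329e-06]), 'ee_pos': array([0.21281898, 0.58714256, 0.2490341 ]), 'eef_rot': array([ 3.09224622e+00, -5.43375659e-01, -3.45417471e-04]), 'contact_force': array([0.14660765, 0.82568167, 0.43009679]), 'wrist_torque': array([ 0.02338281,  0.01157218, -0.02345274]), 'gripper_force': 0.0, 'finger_gap': 0.08534419053609127}
```

View pics/scene0.png

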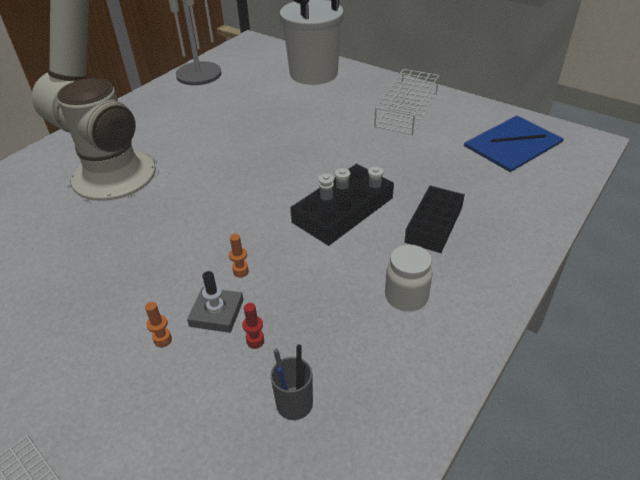

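View pics/top0.png

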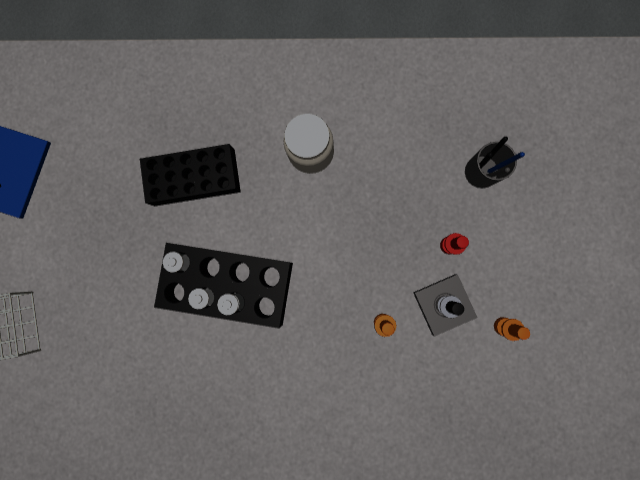

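Both pictures show the tool with the black grip upright in the grey stand, scene (212,290) and top (452,307). Look-alikes to avoid: orange at scene (238,255) and (158,325), red at scene (254,325). The three caps are at top (174,262), (200,299) and (228,304), and at scene (326,182), (342,176) and (375,174). Next I check the choices in one close crop and triangulate.

```bash
cat >h.py <<'E'
import numpy as np,cv2
def load(n): return dict(np.load(n+".npz"))
def ray(f,uv):
    d=f["R"].T@np.linalg.inv(f["intrinsics"])@np.array([uv[0],uv[1],1.]); return -f["R"].T@f["t"],d/np.linalg.norm(d)
def plane(f,uv,z):
    c,d=ray(f,uv); return c+d*(z-c[2])/d[2]
def tri(f,u,g,v):
    c,d=ray(f,u);e,k=ray(g,v); s=np.linalg.lstsq(np.c_[d,-k],e-c,rcond=None)[0]
    p,q=c+s[0]*d,e+s[1]*k; return (p+q)/2,np.linalg.norm(p-q)
def proj(f,X):
    p=f["intrinsics"]@(f["R"]@np.array(X)+f["t"]); return p[:2]/p[2]
def blobs(m,amin=8):
    n,l,s,c=cv2.connectedComponentsWithStats(m.astype(np.uint8)); 
    return [(s[i,:5].tolist(),c[i].round(1).tolist()) for i in range(1,n) if s[i,4]>=amin]
E
python3 - <<'E'
from h import *
S,T=load("scene0"),load("top0")
t=T["img"];s=S["img"]
g=cv2.cvtColor(t,cv2.COLOR_RGB2GRAY);m=np.zeros_like(g);m[240:330,150:300]=g[240:330,150:300]>125
print("top white",blobs(m))
gs=cv2.cvtColor(s,cv2.COLOR_RGB2GRAY);m=np.zeros_like(g);m[160:205,310:390]=gs[160:205,310:390]>150
print("sc white",blobs(m))
for y0,y1,x0,x1 in [(285,330,430,475)]:
    m=np.zeros_like(g);m[y0:y1,x0:x1]=g[y0:y1,x0:x1]<30;print("top grip",blobs(m))
m=np.zeros_like(g);m[265:300,195:222]=gs[265:300,195:222]<45;print("sc grip",blobs(m))
a=cv2.resize(s[150:230,280:400],None,fx=4,fy=4,interpolation=2);b=cv2.resize(t[235:335,150:300],None,fx=2.6,fy=2.6,interpolation=2)
c=cv2.resize(s[260:335,180:270],None,fx=3,fy=3,interpolation=2);d=cv2.resize(t[270:340,410:480],None,fx=3,fy=3,interpolation=2)
o=np.zeros((600,800,3),np.uint8)
for im,(y,x) in((a,(0,0)),(b,(330,0)),(c,(0,490)),(d,(330,490))):o[y:y+im.shape[0],x:x+im.shape[1]]=im[:600-y,:800-x]
cv2.imwrite("pics/crop1.png",np.clip(o.astype(float)*1.4,0,255)[:,:,::-1])
E
```

```text
top white [([163, 253, 20, 19, 268], [172.2, 261.6]), ([189, 289, 19, 20, 280], [197.9, 298.2]), ([218, 295, 20, 20, 298], [227.3, 304.1])]
sc white [([369, 166, 14, 9, 84], [375.5, 170.3]), ([335, 168, 15, 9, 85], [341.8, 172.2]), ([318, 174, 16, 9, 91], [325.5, 177.7])]
top grip [([446, 301, 18, 14, 187], [454.6, 307.5])]
sc grip [([204, 272, 12, 22, 183], [209.7, 283.0])][ WARN:0@0.111] global loadsave.cpp:1063 imwrite_ Unsupported depth image for selected encoder is fallbacked to CV_8U.
```

View pics/crop1.png

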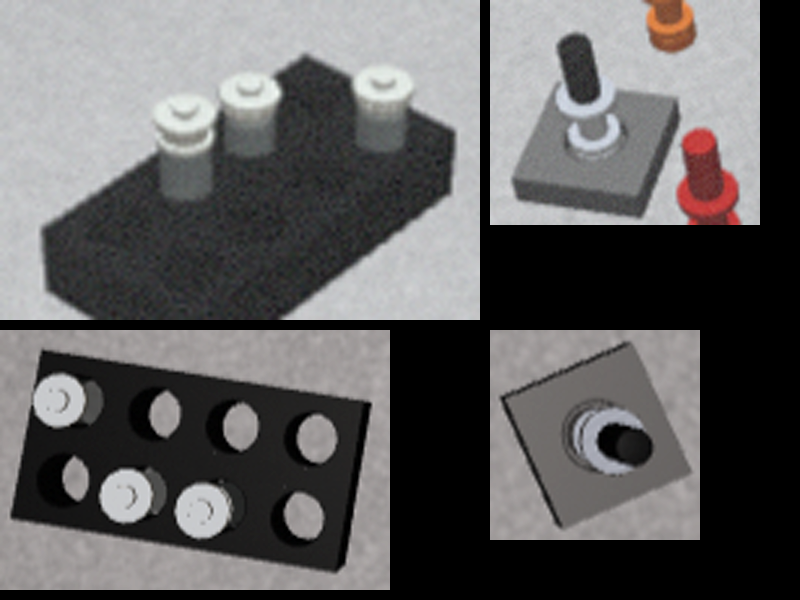

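```bash
python3 - <<'E'
from h import *
np.set_printoptions(precision=4,suppress=True)
S,T=load("scene0"),load("top0")
print("grip mid",tri(S,(209.7,283.0),T,(454.6,307.5)))
for w,u,v in(("proud",(325.5,177.7),(227.3,304.1)),("b",(341.8,172.2),(197.9,298.2)),("c",(375.5,170.3),(172.2,261.6))):
    print(w,tri(S,u,T,v), [plane(f,q,.09)[:2] for f,q in((S,u),(T,v))])
t=T["img"];g=cv2.cvtColor(t,cv2.COLOR_RGB2GRAY)
# proud cap contour in top
for th in(90,105,120):
    m=np.zeros_like(g);m[288:322,212:246]=g[288:322,212:246]>th
    c=max(cv2.findContours(m,0,1)[0],key=cv2.contourArea);print(th,cv2.minEnclosingCircle(c),cv2.fitEllipse(c))
# stand square in top
hsv=cv2.cvtColor(t,cv2.COLOR_RGB2HSV)
for (x,y) in((425,290),(410,340),(440,325),(466,312),(452,308),(442,303)): print((x,y),t[y,x])
# rack
m=np.zeros_like(g);m[235:335,145:300]=g[235:335,145:300]<45
m=cv2.morphologyEx(m,cv2.MORPH_CLOSE,np.ones((25,25)));print("rack",cv2.minAreaRect(max(cv2.findContours(m,0,1)[0],key=cv2.contourArea)))
# decoys grip positions
for nm,lo,hi in(("or",5,18),("red",0,4)):
    m=((hsv[:,:,0]>=lo)&(hsv[:,:,0]<=hi)&(hsv[:,:,1]>150)&(hsv[:,:,2]>60));m[:, :350]=0
    for b in blobs(m,60):print(nm,b,plane(T,b[1],.06))
E
```

```text
grip mid (array([ 0.5151, -0.182 ,  0.0827]), np.float64(0.002748743376666125))
proud (array([0.5158, 0.1763, 0.0916]), np.float64(0.0022239333200035475)) [array([0.5153, 0.179 ]), array([0.5149, 0.176 ])]
b (array([0.5235, 0.2278, 0.0779]), np.float64(0.0019318096831610586)) [array([0.5334, 0.2147]), array([0.5235, 0.2234])]
c (array([0.5825, 0.272 , 0.0795]), np.float64(0.003048042802297351)) [array([0.5906, 0.2607]), array([0.5812, 0.267 ])]
90 ((227.7244873046875, 303.88775634765625), 10.986492156982422) ((227.4998016357422, 303.99261474609375), (19.75072479248047, 20.856000900268555), 48.24386215209961)
105 ((227.70779418945312, 303.9545593261719), 10.707990646362305) ((227.3278350830078, 304.18463134765625), (19.363967895507812, 20.162141799926758), 35.295616149902344)
120 ((227.5, 304.5), 10.12432861328125) ((227.32528686523438, 304.2717590332031), (19.01629638671875, 19.60224723815918), 50.18294906616211)
(425, 290) [81 79 77]
(410, 340) [114 112 111]
(440, 325) [77 74 73]
(466, 312) [75 73 72]
(452, 308) [19 18 18]
(442, 303) [117 119 127]
rack ((222.98497009277344, 284.68023681640625), (129.60682678222656, 66.10346984863281), 9.283553123474121)
or ([374, 314, 22, 23, 356], [384.7, 324.8]) [ 0.483  -0.0755  0.06  ]
or ([497, 318, 33, 23, 432], [512.1, 329.0]) [ 0.4795 -0.2797  0.06  ]
red ([442, 233, 27, 21, 359], [454.7, 243.5]) [ 0.6165 -0.1896  0.06  ]
```

Emit:
{"op": "play_rows", "data": {
  "series": [
    [[0,0,0,0,0,0.95],[0,0,0,0,0,0.95],[0,0,0,0,0,0.95],[0,0,0,0,0,0.95],[0,0,0,0,0,0.95],[0,0,0,0,0,0.95],[0,0,0,0,0,0.95]]
  ],
  "hand": 1,
  "force": 60
}}

```text
t: 0.68
ee_pos: [0.2129, 0.5873, 0.2494]
eef_rot: [2.718, -1.573, 0.0]
contact_force: [-0.0, -0.1, -0.2]
finger_gap: 0.0857
gripper_force: 0.0
```

```bash
cat >>h.py <<'E'
from scipy.spatial.transform import Rotation as Ro
def todo(o,target,aim=None):
    R=Ro.from_rotvec(o["eef_rot"]); d=R.inv().apply(np.array(target)-o["ee_pos"])
    print("t",round(o["t"],2),"tcp",o["ee_pos"].round(4),"F",o["contact_force"].round(2),"gap",round(o["finger_gap"],4),"q",o["qpos"].round(2))
    print("shift/0.04:",(d/.04).round(3),"x axis",R.apply([1,0,0]).round(4),"z axis",R.apply([0,0,1]).round(4))
    z=R.apply([0,0,1]); w=np.cross(z,[0,0,-1]); print("level turn/6deg (tool):",(np.degrees(R.inv().apply(w))/6).round(3))
E
python3 -c "
from cell import *
from h import *
todo(observe(),[.515,-.182,.2])"
```

```text
t 0.68 tcp [0.2129 0.5873 0.2494] F [-0.01 -0.09 -0.18] gap 0.0857 q [ 1.48  0.39  0.01 -0.   -1.19 -0.96]
shift/0.04: [20.437  3.032  1.254] x axis [ 4.982e-01 -8.670e-01  8.000e-04] z axis [-4.0e-04 -1.2e-03 -1.0e+00]
level turn/6deg (tool): [ 0.009 -0.008 -0.   ]
```

Emit:
{"op": "play_rows", "data": {
  "series": [
    [[0.95,0.14,0,0,0,0],[0.95,0.14,0,0,0,0],[0.95,0.14,0,0,0,0],[0.95,0.14,0,0,0,0],[0.95,0.14,0,0,0,0],[0.95,0.14,0,0,0,0],[0.95,0.14,0,0,0,0],[0.95,0.14,0,0,0,0],[0.95,0.14,0,0,0,0],[0.95,0.14,0,0,0,0]]
  ]
}}

```text
t: 1.52
ee_pos: [0.3555, 0.2289, 0.2499]
eef_rot: [2.723, -1.566, -0.0]
contact_force: [1.0, 0.6, -0.6]
finger_gap: 0.0853
gripper_force: 0.0
```

Emit:
{"op": "play_rows", "data": {
  "series": [
    [[0.95,0.14,0,0,0,0],[0.95,0.14,0,0,0,0],[0.95,0.14,0,0,0,0],[0.95,0.14,0,0,0,0],[0.95,0.14,0,0,0,0],[0.95,0.14,0,0,0,0],[0.95,0.14,0,0,0,0],[0.95,0.14,0,0,0,0],[0.9,0.14,0,0,0,0],[0.5,0.07,0,0,0,0]]
  ]
}}

```text
t: 2.35
ee_pos: [0.491, -0.1101, 0.2495]
eef_rot: [2.72, -1.57, -0.001]
contact_force: [0.1, 1.1, 0.5]
finger_gap: 0.0856
gripper_force: 0.0
```

```bash
python3 -c "
from cell import *
from h import *
todo(observe(),[.515,-.182,.15])"
```

```text
t 2.35 tcp [ 0.491  -0.1101  0.2495] F [0.09 1.1  0.51] gap 0.0856 q [ 0.1   0.18 -0.28  0.   -1.11  0.42]
shift/0.04: [1.857 0.378 2.487] x axis [ 5.002e-01 -8.659e-01 -1.000e-04] z axis [-8.e-04 -4.e-04 -1.e+00]
level turn/6deg (tool): [ 0.009  0.001 -0.   ]
```

Emit:
{"op": "play_rows", "data": {
  "series": [
    [[0.93,0.19,0,0,0,0],[0.93,0.19,0,0,0,0],[0,0,0.8,0,0,0],[0,0,0.8,0,0,0],[0,0,0.8,0,0,0],[0,0,0,0,0,0],[0,0,0,0,0,0]]
  ]
}}

```text
t: 2.93
ee_pos: [0.5138, -0.1792, 0.1528]
eef_rot: [2.721, -1.565, -0.006]
contact_force: [-0.2, -0.3, 0.6]
finger_gap: 0.0852
gripper_force: 0.0
```

```bash
python3 - <<'E'
from cell import *
from h import *
todo(observe(),[.515,-.182,.082])
o=[]
for n,(y,x) in(("scene",(190,150)),("top",(240,390))):
    f=grab_frame(n);np.savez(n+"1.npz",**f);o.append(cv2.resize(f["img"][y:y+150,x:x+130],None,fx=3,fy=3,interpolation=2))
cv2.imwrite("pics/c2.png",np.hstack(o)[:,:,::-1])
E
```

```text
t 2.93 tcp [ 0.5138 -0.1792  0.1528] F [-0.16 -0.25  0.61] gap 0.0852 q [-0.04  0.34 -0.32  0.   -0.91  0.56]
shift/0.04: [0.079 0.004 1.771] x axis [ 0.5027 -0.8645 -0.002 ] z axis [-4.4e-03 -2.0e-04 -1.0e+00]
level turn/6deg (tool): [ 0.038  0.019 -0.   ]
```

View pics/c2.png

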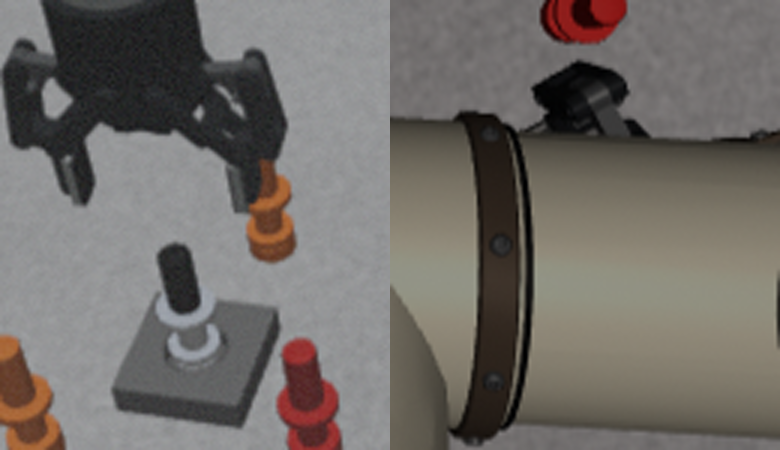

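The scene view shows the open gripper centred above the black grip at crop (178,275). The arm hides it in the top view. I'll descend and close.

Emit:
{"op": "play_rows", "data": {
  "series": [
    [[0.08,0,0.3,0,0,0],[0,0,0.4,0,0,0],[0,0,0.4,0,0,0],[0,0,0.4,0,0,0],[0,0,0.25,0,0,0],[0,0,0,0,0,0],[0,0,0,0,0,0],[0,0,0,0,0,0]]
  ]
}}

```text
t: 3.7
ee_pos: [0.5176, -0.1818, 0.0856]
eef_rot: [-2.723, 1.565, -0.005]
contact_force: [0.1, -0.7, 0.6]
finger_gap: 0.0854
gripper_force: 0.0
```

Emit:
{"op": "play_rows", "data": {
  "series": [
    [[0,0,0,0,0,0],[0,0,0,0,0,0],[0,0,0,0,0,0],[0,0,0,0,0,0],[0,0,0,0,0,0],[0,0,0,0,0,0],[0,0,0,0,0,0],[0,0,0,0,0,0],[0,0,0,0,0,0],[0,0,0,0,0,0]]
  ],
  "hand": -1,
  "force": 60
}}

```text
t: 4.53
ee_pos: [0.5163, -0.1818, 0.0841]
eef_rot: [2.723, -1.567, -0.0]
contact_force: [-0.7, 0.9, 1.6]
finger_gap: 0.0184
gripper_force: 58.4
```

```bash
python3 -c "
from cell import *
from h import *
o=observe();todo(o,[.515,-.182,.2]);print(o['gripper_force'],o['wrist_torque'])"
```

```text
t 4.53 tcp [ 0.5163 -0.1818  0.0841] F [-0.65  0.87  1.57] gap 0.0184 q [-0.04  0.43 -0.39  0.   -0.75  0.57]
shift/0.04: [-0.013  0.031 -2.898] x axis [ 0.5026 -0.8645 -0.    ] z axis [-2.e-04 -1.e-04 -1.e+00]
level turn/6deg (tool): [0.002 0.    0.   ]
58.36768627166748 [0.02562457 0.15700744 0.02405248]
```

Emit:
{"op": "play_rows", "data": {
  "series": [
    [[0,0,-0.2,0,0,0],[0,0,-0.4,0,0,0],[0,0,-0.6,0,0,0],[0,0,-0.8,0,0,0],[0,0,-0.8,0,0,0],[0,0,-0.6,0,0,0],[0,0,-0.3,0,0,0],[0,0,0,0,0,0],[0,0,0,0,0,0]]
  ]
}}

```text
t: 5.28
ee_pos: [0.516, -0.1815, 0.232]
eef_rot: [-2.722, 1.567, -0.0]
contact_force: [-0.2, 0.7, -3.1]
finger_gap: 0.0186
gripper_force: 58.7
```

```bash
python3 -c "
from cell import *
from h import *
o=observe();todo(o,[.516,.1765,.23]);print(o['gripper_force'])
f=grab_frame('scene');np.savez('scene2.npz',**f)
cv2.imwrite('pics/c3.png',cv2.resize(f['img'][150:330,120:320],None,fx=3,fy=3,interpolation=2)[:,:,::-1])"
```

```text
t 5.28 tcp [ 0.516  -0.1815  0.232 ] F [-0.16  0.67 -3.06] gap 0.0186 q [-0.04  0.27 -0.21 -0.   -1.09  0.57]
shift/0.04: [-7.74  -4.494  0.058] x axis [ 5.023e-01 -8.647e-01 -5.000e-04] z axis [ 5.e-04  8.e-04 -1.e+00]
level turn/6deg (tool): [-0.008  0.004  0.   ]
58.684608936309814
```

View pics/c3.png

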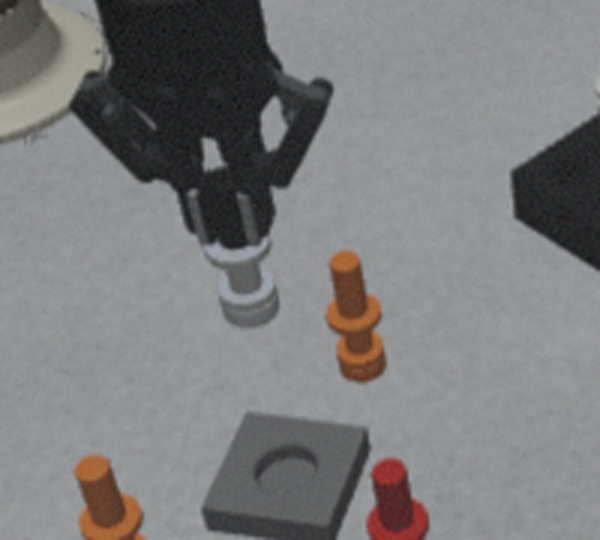

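The tool is lifted, collar at crop (238,250) and foot at (248,305). The stand hole shows empty at crop (286,470). Now to hover over the cap.

Emit:
{"op": "play_rows", "data": {
  "series": [
    [[-0.3,-0.17,0,0,0,0],[-0.6,-0.35,0,0,0,0],[-0.8,-0.46,0,0,0,0],[-0.8,-0.46,0,0,0,0],[-0.8,-0.46,0,0,0,0],[-0.8,-0.46,0,0,0,0],[-0.8,-0.46,0,0,0,0],[-0.8,-0.46,0,0,0,0],[-0.8,-0.46,0,0,0,0],[-0.6,-0.35,0,0,0,0]]
  ]
}}

```text
t: 6.17
ee_pos: [0.5139, 0.1482, 0.2299]
eef_rot: [2.721, -1.563, -0.004]
contact_force: [-0.0, -0.4, -2.3]
finger_gap: 0.0191
gripper_force: 58.6
```

Emit:
{"op": "play_rows", "data": {
  "series": [
    [[-0.4,-0.24,0,0,0,0],[-0.24,-0.16,0,0,0,0],[0,0,0.2,0,0,0],[0,0,0.3,0,0,0],[0,0,0.2,0,0,0],[0,0,0,0,0,0],[0,0,0,0,0,0],[0,0,0,0,0,0]]
  ]
}}

```text
t: 6.83
ee_pos: [0.5163, 0.1755, 0.2042]
eef_rot: [2.722, -1.568, 0.001]
contact_force: [0.8, 0.3, -1.1]
finger_gap: 0.0189
gripper_force: 58.7
```

```bash
python3 - <<'E'
from cell import *
from h import *
o=observe();todo(o,[.516,.1765,.19])
f=grab_frame('scene');np.savez('scene3.npz',**f);g=grab_frame('top');np.savez('top3.npz',**g)
a=cv2.resize(f['img'][110:210,280:380],None,fx=4,fy=4,interpolation=2);b=cv2.resize(g['img'][240:340,150:250],None,fx=4,fy=4,interpolation=2)
cv2.imwrite('pics/c4.png',np.hstack([a,b])[:,:,::-1])
E
```

```text
t 6.83 tcp [0.5163 0.1755 0.2042] F [ 0.76  0.34 -1.09] gap 0.0189 q [ 0.63  0.29 -0.26  0.   -1.02 -0.1 ]
shift/0.04: [-0.026 -0.006  0.354] x axis [ 5.019e-01 -8.649e-01  3.000e-04] z axis [ 3.e-04 -3.e-04 -1.e+00]
level turn/6deg (tool): [-0.001 -0.003 -0.   ]
```

View pics/c4.png

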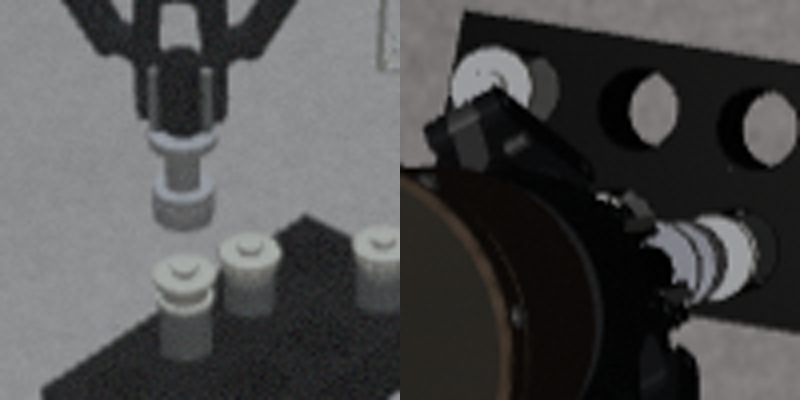

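```bash
python3 - <<'E'
from h import *
S,T=load("scene3"),load("top3")
g=cv2.GaussianBlur(cv2.cvtColor(S["img"],cv2.COLOR_RGB2GRAY),(3,3),0).astype(float)
gt=cv2.cvtColor(T["img"],cv2.COLOR_RGB2GRAY).astype(float)
for r in range(148,186):
    d=np.diff(g[r,312:340]); l=311.5+1+np.argmax(np.abs(d[:13])); rr=312.5+13+np.argmax(np.abs(d[13:]))
    def sub(i0,seg): 
        w=np.abs(seg);k=np.argmax(w);s=slice(max(0,k-1),k+2);return i0+.5+(np.arange(len(w))[s]*w[s]).sum()/w[s].sum()
    L=sub(312,d[:13]);R=sub(325,d[13:]);print(r,round(L,2),round(R,2),"mid",round((L+R)/2,2),"w",round(R-L,2))
tcp=np.array([.5163,.1755]);
for z in(.149,.138,.130):print("tool pred",z,proj(S,[*tcp,z]))
for z in(.098,.091,.086,.081):print("cap pred",z,proj(S,[.516,.1765,z]))
print(gt[290:320:2,214:246].astype(int))
E
```

```text
148 318.47 331.6 mid 325.03 w 13.13
149 320.45 329.68 mid 325.06 w 9.23
150 320.6 329.56 mid 325.08 w 8.96
151 320.65 329.54 mid 325.1 w 8.88
152 320.72 329.52 mid 325.12 w 8.8
153 320.74 329.5 mid 325.12 w 8.76
154 320.79 329.52 mid 325.15 w 8.73
155 320.83 329.5 mid 325.17 w 8.67
156 321.34 329.43 mid 325.38 w 8.09
157 321.58 329.2 mid 325.39 w 7.62
158 319.45 331.1 mid 325.28 w 11.65
159 317.26 333.53 mid 325.39 w 16.27
160 317.45 333.4 mid 325.43 w 15.95
161 317.55 333.37 mid 325.46 w 15.82
162 317.65 333.31 mid 325.48 w 15.66
163 317.72 332.78 mid 325.25 w 15.07
164 318.26 332.6 mid 325.43 w 14.34
165 318.55 332.4 mid 325.47 w 13.85
166 319.55 331.58 mid 325.57 w 12.02
167 319.79 330.46 mid 325.12 w 10.67
168 321.5 329.5 mid 325.5 w 8.0
169 313.0 335.68 mid 324.34 w 22.68
170 313.5 335.44 mid 324.47 w 21.94
171 313.0 334.71 mid 323.85 w 21.71
172 320.17 334.76 mid 327.46 w 14.59
173 322.79 334.92 mid 328.85 w 12.14
174 322.39 335.61 mid 329.0 w 13.22
175 318.59 336.5 mid 327.55 w 17.91
176 318.5 333.63 mid 326.06 w 15.13
177 317.76 333.63 mid 325.69 w 15.86
178 322.5 333.52 mid 
[... 1867 characters left out ...]
9  60  32  28  28  22  21  23  24]
 [  3   3   3   2 103  50  50  51 131 133  65 113 131 129  47  42  87 154
  155 156 156 144  79  23  14  28  29  17  23  24  23  24]
 [ 13  23  16  19  24  28  29  29  65  86  79 133 119  62  62 116 155 156
  156 138 113  20   6  10  16  17  23  23  23  24  23  23]
 [  5   3  18  27  30  29  30  47  44  77 121  76  39  83 132 133 130  83
   27  21  22  22  22  23  23  22  23  23  24  24  23  23]
 [  4   4  21   7  13  14   4  69  44  21  22  21  21  21  21  21  21  22
   22  21  21  22  22  22  23  23  22  23  22  21  22  22]
 [  4   3   7  12   5  13   5   3  37  40  29  29  21  21  21  22  22  22
   22  22  22  22  22  22  23  23  21  22  23  22  23  23]]
```

```bash
python3 - <<'E'
from h import *
np.set_printoptions(precision=2,suppress=True)
S0,T=load("scene0"),load("top3")
t=np.array([.5163,.1755])
def ext(f,c,r,z):
    a=np.linspace(0,2*np.pi,361);P=np.array([proj(f,[c[0]+r*np.cos(k),c[1]+r*np.sin(k),z]) for k in a]);i=P[:,0].argmax();return P[i],P[:,0].min(),(P[:,0].max()+P[:,0].min())/2,P[:,1].min(),P[:,1].max()
print("foot bottom pred",ext(T,t,.016,.128),"meas col 231.5 row 305")
print("cap pred",ext(T,(.516,.1765),.017,.091),"meas col 238.2 row 304")
print("cap pred scene",ext(S0,(.516,.1765),.017,.091))
g=S0["img"].mean(2)
g4=load("scene3")["img"].mean(2)
for r in range(172,186):print(r,g[r,312:340].astype(int), g4[r,312:340].astype(int)[:0])
E
```

```text
foot bottom pred (array([232.03, 304.66]), np.float64(210.94635006381475), np.float64(221.48829065789414), np.float64(294.176054889391), np.float64(315.62391423570654)) meas col 231.5 row 305
cap pred (array([237.5 , 303.19]), np.float64(216.20445268483823), np.float64(226.8515104795777), np.float64(292.6155719995685), np.float64(314.263651647492)) meas col 238.2 row 304
cap pred scene (array([333.06, 177.95]), np.float64(317.1554733180776), np.float64(325.1070694156061), np.float64(173.2842353230451), np.float64(182.826292899227))
172 [139 137 140 141 140 134 142 144 143 141 137 141 141 137 137 139 141 141
 142 141 138 139 130 157 165 160 161 133] []
173 [139 142 140 140 142 142 143 142 142 141 143 143 148 148 149 148 147 145
 141 139 139 138 126 157 161 162 164 151] []
174 [139 138 138 143 141 145 144 144 143 147 157 156 159 160 159 158 159 160
 154 148 142 140 126 141 160 162 166 162] []
175 [136 139 139 141 141 142 145 148 154 156 163 165 160 163 163 163 163 160
 161 158 149 138 136 112 135 155 161 164] []
176 [142 142 135 138 140 143 147 159 162 163 148 157 163 164 166 162 159 1
[... 445 characters left out ...]
8 146 159 165 166 163 160 152 149 155 161 165
 164 164 146  98  48  32  61  73  80  84] []
181 [142 139 140 141 143 140 135 115 133 155 161 162 166 163 162 162 164 161
 154 143 119  74  40  39  57  66  77  79] []
182 [138 143 141 140 144 143 140 118 102 116 137 145 157 158 157 152 149 129
 120 112 130  85  42  38  54  60  64  73] []
183 [141 144 143 140 140 139 144 148 122  94 102 105 120 122 121 117 111  96
  96 101 154 100  45  28  58  63  61  65] []
184 [145 143 145 141 140 141 138 146 126  95  94  88  94  98  93  96  97  90
  95 122 158  91  41  38  58  61  64  66] []
185 [137 137 139 140 142 141 136 122 148 124 101  97  89  96  93  98  95 104
 120 150 138  69  38  37  56  59  62  62] []
```

Emit:
{"op": "play_rows", "data": {
  "series": [
    [[0.015,0.017,0.1,0,0,0],[0,0,0.2,0,0,0],[0,0,0.2,0,0,0],[0,0,0.15,0,0,0],[0,0,0.05,0,0,0],[0,0,0,0,0,0],[0,0,0,0,0,0],[0,0,0,0,0,0]]
  ]
}}

```text
t: 7.6
ee_pos: [0.516, 0.1754, 0.1763]
eef_rot: [-2.723, 1.566, -0.001]
contact_force: [-0.7, 0.1, -1.8]
finger_gap: 0.0187
gripper_force: 58.7
```

```bash
python3 - <<'E'
from cell import *
from h import *
o=observe();todo(o,[.516,.1747,.175])
f=grab_frame('scene');np.savez('scene4.npz',**f);g=grab_frame('top');np.savez('top4.npz',**g)
a=cv2.resize(f['img'][130:210,280:380],None,fx=4,fy=5,interpolation=2);b=cv2.resize(g['img'][270:350,180:280],None,fx=4,fy=5,interpolation=2)
cv2.imwrite('pics/c5.png',np.hstack([a,b])[:,:,::-1])
E
```

```text
t 7.6 tcp [0.516  0.1754 0.1763] F [-0.73  0.07 -1.76] gap 0.0187 q [ 0.63  0.32 -0.3   0.   -0.96 -0.1 ]
shift/0.04: [0.016 0.01  0.032] x axis [ 5.028e-01 -8.644e-01  1.000e-04] z axis [ 6.e-04  2.e-04 -1.e+00]
level turn/6deg (tool): [-0.006 -0.001 -0.   ]
```

View pics/c5.png

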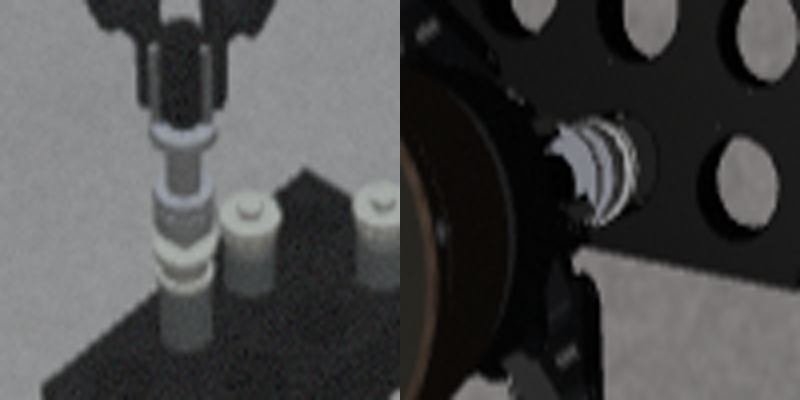

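The tool foot sits concentric just above the proud cap, scene crop (184,225) and top crop (600,180). Descending slowly with force watched.

Emit:
{"op": "play_rows", "data": {
  "series": [
    [[0.016,0.01,0.05,0,0,0],[0,0,0.04,0,0,0],[0,0,0.03,0,0,0],[0,0,0.02,0,0,0],[0,0,0,0,0,0],[0,0,0,0,0,0]]
  ]
}}

```text
t: 8.2
ee_pos: [0.5157, 0.1746, 0.1703]
eef_rot: [-2.723, 1.567, 0.0]
contact_force: [0.3, 0.1, -3.4]
finger_gap: 0.0188
gripper_force: 58.7
```

Emit:
{"op": "play_rows", "data": {
  "series": [
    [[0,0,0.02,0,0,0],[0,0,0.02,0,0,0],[0,0,0.02,0,0,0],[0,0,0,0,0,0]]
  ]
}}

```text
t: 8.53
ee_pos: [0.5157, 0.1746, 0.1679]
eef_rot: [-2.723, 1.567, 0.0]
contact_force: [-1.0, 0.5, -2.2]
finger_gap: 0.0185
gripper_force: 58.7
```

Emit:
{"op": "play_rows", "data": {
  "series": [
    [[0,0,0.02,0,0,0],[0,0,0.02,0,0,0],[0,0,0,0,0,0]]
  ]
}}

```text
t: 8.78
ee_pos: [0.5158, 0.1746, 0.1666]
eef_rot: [-2.723, 1.566, -0.0]
contact_force: [-0.9, 1.4, -0.6]
finger_gap: 0.0187
gripper_force: 59.0
```

Emit:
{"op": "play_rows", "data": {
  "series": [
    [[0,0,0.02,0,0,0],[0,0,0,0,0,0],[0,0,0,0,0,0]]
  ]
}}

```text
t: 9.03
ee_pos: [0.5158, 0.1746, 0.1659]
eef_rot: [-2.723, 1.566, -0.0]
contact_force: [-0.8, 1.1, 1.5]
finger_gap: 0.0184
gripper_force: 59.1
```

Emit:
{"op": "play_rows", "data": {
  "series": [
    [[0,0,0.02,0,0,0],[0,0,0,0,0,0],[0,0,0,0,0,0]]
  ]
}}

```text
t: 9.28
ee_pos: [0.5158, 0.1746, 0.1649]
eef_rot: [-2.723, 1.566, -0.0]
contact_force: [-1.4, 0.9, 1.3]
finger_gap: 0.0189
gripper_force: 59.1
```

Emit:
{"op": "play_rows", "data": {
  "series": [
    [[0,0,0.02,0,0,0],[0,0,0,0,0,0],[0,0,0,0,0,0]]
  ]
}}

```text
t: 9.53
ee_pos: [0.5159, 0.1746, 0.1643]
eef_rot: [-2.723, 1.566, -0.001]
contact_force: [-1.3, 0.7, 3.8]
finger_gap: 0.0187
gripper_force: 59.3
```

Emit:
{"op": "play_rows", "data": {
  "series": [
    [[0,0,0.02,0,0,0],[0,0,0,0,0,0],[0,0,0,0,0,0]]
  ]
}}

```text
t: 9.78
ee_pos: [0.516, 0.1746, 0.1642]
eef_rot: [-2.723, 1.566, -0.001]
contact_force: [-2.2, 0.6, 6.6]
finger_gap: 0.0186
gripper_force: 59.9
```

Emit:
{"op": "play_rows", "data": {
  "series": [
    [[0,0,0.02,0,0,0],[0,0,0,0,0,0],[0,0,0,0,0,0]]
  ]
}}

```text
t: 10.03
ee_pos: [0.516, 0.1746, 0.1637]
eef_rot: [-2.723, 1.566, -0.002]
contact_force: [-3.0, -0.2, 8.3]
finger_gap: 0.0187
gripper_force: 60.0
```

Emit:
{"op": "play_rows", "data": {
  "series": [
    [[0,0,0.02,0,0,0],[0,0,0,0,0,0],[0,0,0,0,0,0]]
  ]
}}

```text
t: 10.28
ee_pos: [0.5159, 0.1746, 0.162]
eef_rot: [-2.722, 1.566, -0.001]
contact_force: [-1.4, 0.3, 2.9]
finger_gap: 0.0186
gripper_force: 59.6
```

Emit:
{"op": "play_rows", "data": {
  "series": [
    [[0,0,0.02,0,0,0],[0,0,0,0,0,0],[0,0,0,0,0,0]]
  ]
}}

```text
t: 10.53
ee_pos: [0.5155, 0.1745, 0.1598]
eef_rot: [2.722, -1.567, -0.001]
contact_force: [-0.1, 1.5, -2.3]
finger_gap: 0.0191
gripper_force: 58.8
```

Emit:
{"op": "play_rows", "data": {
  "series": [
    [[0,0,0.015,0,0,0],[0,0,0,0,0,0],[0,0,0,0,0,0]]
  ]
}}

```text
t: 10.78
ee_pos: [0.5155, 0.1744, 0.1596]
eef_rot: [2.722, -1.567, -0.001]
contact_force: [0.7, 1.0, -2.1]
finger_gap: 0.0184
gripper_force: 58.8
```

Emit:
{"op": "play_rows", "data": {
  "series": [
    [[0,0,0.015,0,0,0],[0,0,0,0,0,0],[0,0,0,0,0,0]]
  ]
}}

```text
t: 11.03
ee_pos: [0.5156, 0.1744, 0.1595]
eef_rot: [2.723, -1.567, -0.0]
contact_force: [-0.4, 1.0, -2.7]
finger_gap: 0.0187
gripper_force: 58.8
```

Emit:
{"op": "play_rows", "data": {
  "series": [
    [[0,0,0.015,0,0,0],[0,0,0,0,0,0],[0,0,0,0,0,0]]
  ]
}}

```text
t: 11.28
ee_pos: [0.5157, 0.1745, 0.159]
eef_rot: [-2.723, 1.567, 0.0]
contact_force: [1.1, 0.9, -2.0]
finger_gap: 0.0185
gripper_force: 58.8
```

Emit:
{"op": "play_rows", "data": {
  "series": [
    [[0,0,0.015,0,0,0],[0,0,0,0,0,0],[0,0,0,0,0,0]]
  ]
}}

```text
t: 11.53
ee_pos: [0.5157, 0.1745, 0.1584]
eef_rot: [2.723, -1.567, -0.0]
contact_force: [0.3, 0.3, -1.6]
finger_gap: 0.0187
gripper_force: 58.8
```

Emit:
{"op": "play_rows", "data": {
  "series": [
    [[0,0,0.015,0,0,0],[0,0,0,0,0,0],[0,0,0,0,0,0]]
  ]
}}

```text
t: 11.78
ee_pos: [0.5157, 0.1745, 0.1578]
eef_rot: [-2.723, 1.567, -0.0]
contact_force: [-0.5, 1.3, -1.4]
finger_gap: 0.0186
gripper_force: 58.8
```

Emit:
{"op": "play_rows", "data": {
  "series": [
    [[0,0,0.015,0,0,0],[0,0,0,0,0,0],[0,0,0,0,0,0]]
  ]
}}

```text
t: 12.03
ee_pos: [0.5157, 0.1745, 0.1572]
eef_rot: [2.723, -1.567, -0.0]
contact_force: [-0.1, 0.7, -1.4]
finger_gap: 0.0188
gripper_force: 58.8
```

Emit:
{"op": "play_rows", "data": {
  "series": [
    [[0,0,0.015,0,0,0],[0,0,0,0,0,0],[0,0,0,0,0,0]]
  ]
}}

```text
t: 12.28
ee_pos: [0.5157, 0.1745, 0.1566]
eef_rot: [2.723, -1.567, -0.0]
contact_force: [0.7, 0.6, -2.6]
finger_gap: 0.0185
gripper_force: 58.8
```

Emit:
{"op": "play_rows", "data": {
  "series": [
    [[0,0,0.015,0,0,0],[0,0,0,0,0,0],[0,0,0,0,0,0]]
  ]
}}

```text
t: 12.53
ee_pos: [0.5158, 0.1746, 0.1563]
eef_rot: [-2.723, 1.566, -0.0]
contact_force: [-0.8, 0.5, 0.5]
finger_gap: 0.0188
gripper_force: 58.9
```

Emit:
{"op": "play_rows", "data": {
  "series": [
    [[0,0,0.015,0,0,0],[0,0,0,0,0,0],[0,0,0,0,0,0]]
  ]
}}

```text
t: 12.78
ee_pos: [0.5159, 0.1745, 0.1562]
eef_rot: [-2.723, 1.566, -0.001]
contact_force: [-2.9, 0.3, 4.8]
finger_gap: 0.0186
gripper_force: 59.5
```

Emit:
{"op": "play_rows", "data": {
  "series": [
    [[0,0,0.015,0,0,0],[0,0,0,0,0,0],[0,0,0,0,0,0]]
  ]
}}

```text
t: 13.03
ee_pos: [0.516, 0.1746, 0.1561]
eef_rot: [-2.723, 1.566, -0.001]
contact_force: [-2.4, 0.8, 7.7]
finger_gap: 0.0182
gripper_force: 60.1
```

Emit:
{"op": "play_rows", "data": {
  "series": [
    [[0,0,0.015,0,0,0],[0,0,0,0,0,0],[0,0,0,0,0,0]]
  ]
}}

```text
t: 13.28
ee_pos: [0.5161, 0.1745, 0.156]
eef_rot: [-2.723, 1.565, -0.002]
contact_force: [-3.8, 0.5, 10.2]
finger_gap: 0.0182
gripper_force: 60.4
```

Emit:
{"op": "play_rows", "data": {
  "series": [
    [[0,0,0.007,0,0,0],[0,0,0,0,0,0],[0,0,0,0,0,0]]
  ]
}}

```text
t: 13.53
ee_pos: [0.5161, 0.1745, 0.156]
eef_rot: [-2.723, 1.565, -0.002]
contact_force: [-4.3, 0.2, 10.7]
finger_gap: 0.0188
gripper_force: 60.4
```

Emit:
{"op": "play_rows", "data": {
  "series": [
    [[0,0,0.008,0,0,0],[0,0,0,0,0,0],[0,0,0,0,0,0],[0,0,0,0,0,0],[0,0,0,0,0,0],[0,0,0,0,0,0],[0,0,0,0,0,0]]
  ]
}}

```text
t: 14.12
ee_pos: [0.5162, 0.1745, 0.156]
eef_rot: [-2.723, 1.565, -0.002]
contact_force: [-4.2, 0.1, 12.5]
finger_gap: 0.0185
gripper_force: 60.6
```

Emit:
{"op": "play_rows", "data": {
  "series": [
    [[0,0,0,0,0,0],[0,0,0,0,0,0],[0,0,0,0,0,0],[0,0,0,0,0,0],[0,0,0,0,0,0],[0,0,0,0,0,0],[0,0,0,0,0,0],[0,0,0,0,0,0]]
  ]
}}

```text
t: 14.78
ee_pos: [0.5162, 0.1745, 0.156]
eef_rot: [-2.723, 1.565, -0.003]
contact_force: [-5.0, 0.3, 12.8]
finger_gap: 0.0186
gripper_force: 60.6
```

```bash
python3 - <<'E'
from cell import *
from h import *
o=observe();todo(o,[.516,.1747,.2])
f=grab_frame('scene');np.savez('scene5.npz',**f);F0=load('scene0')
a=cv2.resize(f['img'][130:210,280:380],None,fx=4,fy=5,interpolation=2)
b=cv2.resize(load('scene2')['img'][270:340,170:270],None,fx=4,fy=400/70,interpolation=2)
cv2.imwrite('pics/c6.png',np.hstack([a,b])[:,:,::-1])
E
```

```text
t 14.78 tcp [0.5162 0.1745 0.156 ] F [-4.99  0.25 12.78] gap 0.0186 q [ 0.62  0.34 -0.32  0.   -0.91 -0.1 ]
shift/0.04: [-0.005  0.    -1.101] x axis [ 0.5034 -0.8641  0.0009] z axis [ 0.0019  0.     -1.    ]
level turn/6deg (tool): [-0.016 -0.009 -0.   ]
```

View pics/c6.png

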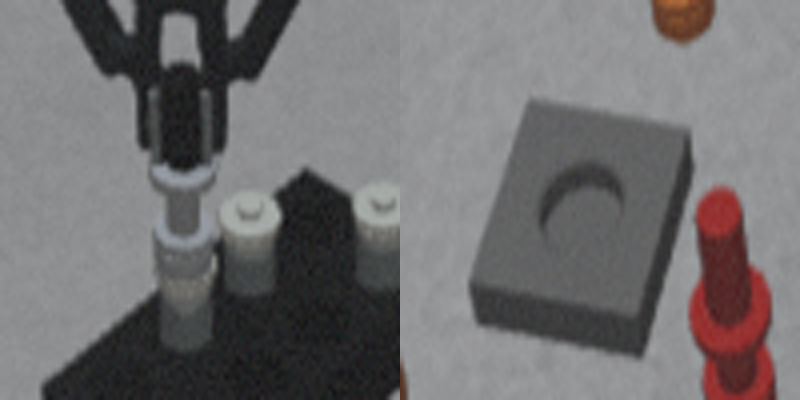

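The cap flange is now flush with the vial rim, at scene crop (187,275), with no gap band left. About 15 N has been held for over a second. Now lifting off.

Emit:
{"op": "play_rows", "data": {
  "series": [
    [[0,0,-0.05,0,0,0],[0,0,-0.1,0,0,0],[0,0,-0.3,0,0,0],[0,0,-0.5,0,0,0],[0,0,-0.5,0,0,0],[0,0,-0.3,0,0,0],[0,0,-0.1,0,0,0],[0,0,0,0,0,0],[0,0,0,0,0,0]]
  ]
}}

```text
t: 15.58
ee_pos: [0.5151, 0.1741, 0.2263]
eef_rot: [2.721, -1.566, -0.002]
contact_force: [-0.0, 0.7, -2.0]
finger_gap: 0.0189
gripper_force: 58.7
```

```bash
python3 - <<'E'
from cell import *
from h import *
np.set_printoptions(precision=4,suppress=True)
o=observe();todo(o,[.516,-.1815,.232])
f=grab_frame('scene');np.savez('scene6.npz',**f);g=grab_frame('top');np.savez('top6.npz',**g)
t=g['img'].mean(2);m=np.zeros(t.shape,np.uint8);m[265:345,405:485]=t[265:345,405:485]<95
m=cv2.morphologyEx(m,cv2.MORPH_OPEN,np.ones((3,3)))
c=max(cv2.findContours(m,0,1)[0],key=cv2.contourArea);r=cv2.minAreaRect(c);print("stand top view",r,plane(g,r[0],.022))
# hole, top
h=np.zeros(t.shape,np.uint8);h[288:325,428:465]=t[288:325,428:465]<66
print("hole blobs",blobs(h,15))
print(t[296:318:2,430:462].astype(int))
s=f['img'].mean(2);print(s[296:318,198:232:1].astype(int))
for w,F in(("top",g),("scene",f)):
    P=np.array([proj(F,[.5155+.019*np.cos(k),-.182+.019*np.sin(k),.022]) for k in np.linspace(0,6.28,90)]);print(w,P.min(0),P.max(0))
E
```

```text
t 15.58 tcp [0.5151 0.1741 0.2263] F [-0.05  0.74 -2.01] gap 0.0189 q [ 0.62  0.27 -0.23 -0.   -1.08 -0.1 ]
shift/0.04: [ 7.7    4.445 -0.135] x axis [ 0.5022 -0.8648 -0.0004] z axis [-0.0022 -0.0008 -1.    ]
level turn/6deg (tool): [0.022 0.004 0.   ]
stand top view ((444.6082458496094, 304.6185607910156), (49.14275360107422, 48.93968963623047), 66.03751373291016) [ 0.5144 -0.1806  0.022 ]
hole blobs [([435, 294, 24, 24, 111], [451.4, 307.3])]
[[85 85 86 85 85 84 80 65 68 72 84 84 84 84 84 83 83 83 83 83 83 52 33 46
  62 78 81 82 82 82 82 81]
 [86 85 85 85 85 72 60 78 84 84 83 84 84 83 83 83 84 83 83 83 82 83 82 31
  29 48 76 81 81 81 82 81]
 [86 86 85 85 71 64 84 84 84 84 83 84 84 83 83 83 83 83 83 83 83 82 82 83
  48 29 48 65 81 81 80 81]
 [86 85 85 85 57 78 84 84 84 84 83 83 83 82 83 83 84 83 83 83 82 82 82 82
  82 25 28 50 77 81 81 81]
 [86 85 85 77 59 84 85 84 84 83 85 84 83 83 83 83 83 83 82 82 82 83 82 82
  82 38 19 50 65 80 81 81]
 [85 85 85 84 57 84 84 84 84 84 84 84 84 83 83 83 83 83 82 82 82 82 83 82
  82 33 17 50 68 81 80 81]
 [85 84 85 84 68 67 83 84 84 84 83 84 83 83 8
[... 2205 characters left out ...]
87 92 94 95 88 93 96 91 90 92 96 90 88 91
  91 95 90 92 89 92 95 97 91 92]
 [89 91 91 94 92 90 94 93 91 90 89 84 91 89 91 91 93 89 86 89 93 90 90 92
  91 93 90 93 91 91 92 94 89 96]
 [91 91 92 96 93 96 93 92 90 92 93 85 91 90 95 92 94 93 88 94 89 95 87 91
  93 91 93 93 93 90 93 93 92 89]
 [92 94 90 93 93 92 90 91 92 92 91 95 93 91 91 97 87 95 92 94 91 93 92 92
  92 96 93 94 87 90 93 91 93 92]
 [92 94 93 94 91 92 93 95 90 94 89 91 90 92 93 89 91 94 95 94 89 93 95 91
  96 90 91 93 91 94 89 92 91 94]
 [90 94 90 90 94 92 95 86 93 93 89 89 93 93 94 89 93 90 89 92 94 93 92 90
  93 92 91 88 93 88 93 93 94 93]]
top [434.213  292.7331] [456.7016 315.2287]
scene [203.9972 297.6489] [224.7243 313.4008]
```

Emit:
{"op": "play_rows", "data": {
  "series": [
    [[0.3,0.17,0,0,0,0],[0.6,0.35,0,0,0,0],[0.8,0.46,0,0,0,0],[0.8,0.46,0,0,0,0],[0.8,0.46,0,0,0,0],[0.8,0.46,0,0,0,0],[0.8,0.46,0,0,0,0],[0.8,0.46,0,0,0,0],[0.8,0.46,0,0,0,0],[0.6,0.35,0,0,0,0]]
  ]
}}

```text
t: 16.52
ee_pos: [0.5159, -0.1562, 0.2268]
eef_rot: [2.721, -1.568, -0.002]
contact_force: [-0.4, 0.9, -3.9]
finger_gap: 0.0184
gripper_force: 58.7
```

Emit:
{"op": "play_rows", "data": {
  "series": [
    [[0.4,0.24,0,0,0,0],[0.22,0.13,0,0,0,0],[0,0,0.4,0,0,0],[0,0,0.7,0,0,0],[0,0,0.7,0,0,0],[0,0,0.5,0,0,0],[0,0,0.3,0,0,0],[0,0,0,0,0,0],[0,0,0,0,0,0],[0,0,0,0,0,0]]
  ]
}}

```text
t: 17.35
ee_pos: [0.5175, -0.1821, 0.1245]
eef_rot: [-2.723, 1.565, -0.003]
contact_force: [-0.5, -0.4, -2.0]
finger_gap: 0.0184
gripper_force: 58.8
```

```bash
python3 - <<'E'
from cell import *
from h import *
o=observe();todo(o,[.516,-.1825,.084])
f=grab_frame('scene');np.savez('scene7.npz',**f)
cv2.imwrite('pics/c7.png',cv2.resize(f['img'][240:340,160:270],None,fx=5,fy=5,interpolation=2)[:,:,::-1])
print(proj(f,[*o['ee_pos'][:2],o['ee_pos'][2]-.076+.01]),proj(f,[.516,-.1825,.022]))
E
```

```text
t 17.35 tcp [ 0.5175 -0.1821  0.1245] F [-0.47 -0.35 -1.99] gap 0.0184 q [-0.04  0.38 -0.35  0.   -0.84  0.57]
shift/0.04: [-0.01   0.038  1.012] x axis [ 0.5033 -0.8641  0.0012] z axis [ 1.6e-03 -5.0e-04 -1.0e+00]
level turn/6deg (tool): [-0.01  -0.012 -0.   ]
[212.01059674 292.66329176] [214.39123119 305.70675294]
```

View pics/c7.png

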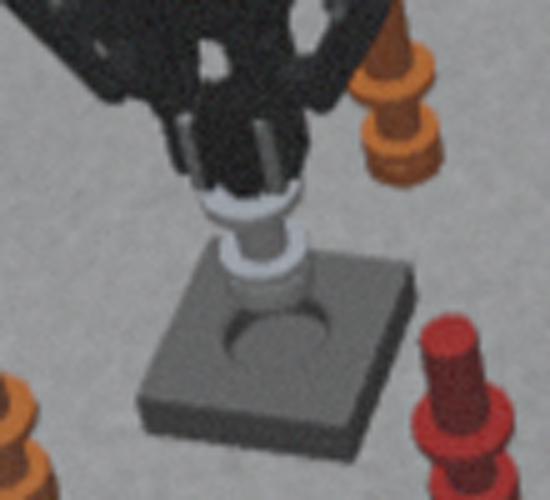

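The foot at crop (264,270) lines up with the hole at crop (277,335), both offset the same from prediction. Lowering into the hole.

Emit:
{"op": "play_rows", "data": {
  "series": [
    [[-0.01,0.03,0.15,0,0,0],[0,0,0.2,0,0,0],[0,0,0.2,0,0,0],[0,0,0.15,0,0,0],[0,0,0.1,0,0,0],[0,0,0.05,0,0,0],[0,0,0,0,0,0],[0,0,0,0,0,0]]
  ]
}}

```text
t: 18.07
ee_pos: [0.5156, -0.1824, 0.0895]
eef_rot: [2.723, -1.566, 0.0]
contact_force: [-0.3, -0.1, -2.4]
finger_gap: 0.0189
gripper_force: 58.8
```

Emit:
{"op": "play_rows", "data": {
  "series": [
    [[0,0,0.05,0,0,0],[0,0,0.04,0,0,0],[0,0,0,0,0,0],[0,0,0,0,0,0]]
  ]
}}

```text
t: 18.4
ee_pos: [0.5154, -0.1824, 0.086]
eef_rot: [-2.723, 1.567, -0.0]
contact_force: [0.2, 0.1, -1.6]
finger_gap: 0.0184
gripper_force: 58.8
```

Emit:
{"op": "play_rows", "data": {
  "series": [
    [[0,0,0.03,0,0,0],[0,0,0,0,0,0],[0,0,0,0,0,0]]
  ]
}}

```text
t: 18.65
ee_pos: [0.5154, -0.1824, 0.0848]
eef_rot: [2.723, -1.567, -0.0]
contact_force: [-0.1, 0.8, -1.3]
finger_gap: 0.0188
gripper_force: 58.8
```

Emit:
{"op": "play_rows", "data": {
  "series": [
    [[0,0,0.025,0,0,0],[0,0,0,0,0,0],[0,0,0,0,0,0]]
  ]
}}

```text
t: 18.9
ee_pos: [0.5156, -0.1824, 0.0841]
eef_rot: [-2.723, 1.566, -0.001]
contact_force: [0.3, -0.3, -0.9]
finger_gap: 0.019
gripper_force: 59.4
```

Emit:
{"op": "play_rows", "data": {
  "series": [
    [[0,0,0.02,0,0,0],[0,0,0,0,0,0],[0,0,0,0,0,0]]
  ]
}}

```text
t: 19.15
ee_pos: [0.5157, -0.1825, 0.084]
eef_rot: [2.723, -1.566, 0.001]
contact_force: [-2.5, -0.6, 5.3]
finger_gap: 0.0187
gripper_force: 59.6
```

The floor contact came at the same height as the pick, so I'll ease off, open and rise.

Emit:
{"op": "play_rows", "data": {
  "series": [
    [[0,0,-0.02,0,0,0],[0,0,0,0,0,0],[0,0,0,0,0,0]]
  ]
}}

```text
t: 19.4
ee_pos: [0.5157, -0.1824, 0.084]
eef_rot: [-2.723, 1.566, -0.001]
contact_force: [-0.8, -0.5, 2.3]
finger_gap: 0.0187
gripper_force: 59.3
```

Emit:
{"op": "play_rows", "data": {
  "series": [
    [[0,0,0,0,0,0],[0,0,0,0,0,0],[0,0,0,0,0,0],[0,0,0,0,0,0],[0,0,0,0,0,0],[0,0,0,0,0,0],[0,0,0,0,0,0],[0,0,0,0,0,0],[0,0,0,0,0,0],[0,0,0,0,0,0]]
  ],
  "hand": 1
}}

```text
t: 20.23
ee_pos: [0.5155, -0.1824, 0.0838]
eef_rot: [-2.723, 1.567, -0.0]
contact_force: [0.5, -0.1, 0.3]
finger_gap: 0.0852
gripper_force: 0.0
```

Emit:
{"op": "play_rows", "data": {
  "series": [
    [[0,0,-0.2,0,0,0],[0,0,-0.4,0,0,0],[0,0,-0.6,0,0,0],[0,0,-0.8,0,0,0],[0,0,-0.8,0,0,0],[0,0,-0.6,0,0,0],[0,0,-0.3,0,0,0],[0,0,0,0,0,0],[0,0,0,0,0,0],[0,0,0,0,0,0]]
  ]
}}

```text
t: 21.07
ee_pos: [0.5147, -0.1822, 0.2309]
eef_rot: [2.723, -1.567, -0.003]
contact_force: [0.5, 0.2, -0.2]
finger_gap: 0.0853
gripper_force: 0.0
```

```bash
python3 - <<'E'
from cell import *
from h import *
o=observe();todo(o,[.516,-.1825,.25])
f=grab_frame('scene')
a=cv2.resize(f['img'][240:340,160:260],None,fx=4,fy=4,interpolation=2);b=cv2.resize(f['img'][140:240,290:390],None,fx=4,fy=4,interpolation=2)
cv2.imwrite('pics/c8.png',np.hstack([a,b])[:,:,::-1])
E
```

```text
t 21.07 tcp [ 0.5147 -0.1822  0.2309] F [ 0.55  0.24 -0.22] gap 0.0853 q [-0.04  0.27 -0.22 -0.   -1.09  0.57]
shift/0.04: [ 0.024 -0.024 -0.479] x axis [ 0.5024 -0.8647 -0.0016] z axis [-1.9e-03  7.0e-04 -1.0e+00]
level turn/6deg (tool): [0.013 0.015 0.   ]
```

View pics/c8.png

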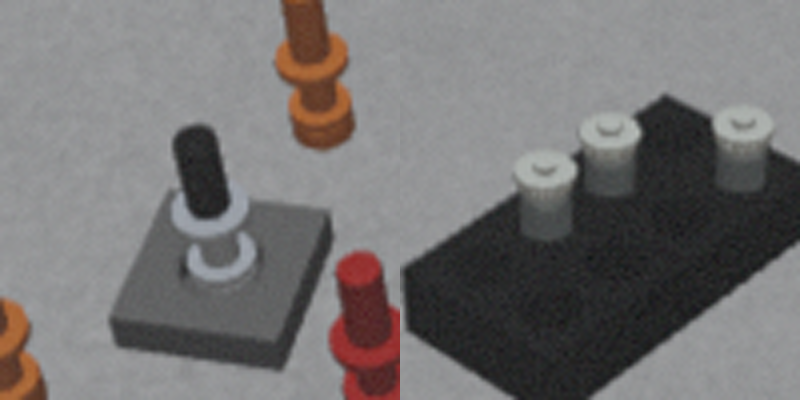

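The tool stands upright in its hole at crop (215,230), and the cap at crop (545,170) looks as closed as the other two. Handing in.

```bash
python3 -c "
from cell import *
print(job_done())"
```

```text
the job is handed in; nothing more can be done
None
```

I handed the job in at about 21 s: the cap clicked home and was held at about 15 N for over a second, and the tool is back upright in its stand and released; the hand-in gave no verdict.

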